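Show the long objective's front lens to the inspection camera

TASK

Take the longest of the three microscope objectives out of the holder block and hold it up in front of the inspection camera so its lens can be checked for dirt: front lens (the thin end that was down in the socket) squarely facing the camera's glass, centred on the camera's line of sight, 60 mm from the glass. Finish while still holding it there, steady in the gripper in the air; do not touch the camera or its stand, and leave the other two objectives in the holder and the things around where they are.

Things in the scene. Friction and masses are not known exactly. Their poses are not given: they have to be found in the camera images.
- objective_long: The longest of three metal microscope objectives (69 mm long), standing lens-down in any socket. Origin: centre of the lens face, its lower end; z along its axis to the rear end (up). From the lens: nose 14 mm diameter, 14 mm long (inside the socket); barrel 26 mm diameter, 50 mm long, resting on the holder's top; thread 20 mm diameter, 5 mm long. 0.11 to 0.23 kg.
- objective_mid: The middle one of three metal microscope objectives (55 mm long), standing lens-down in any socket. Origin: centre of the lens face, its lower end; z along its axis to the rear end (up). From the lens: nose 14 mm diameter, 14 mm long (inside the socket); barrel 26 mm diameter, 36 mm long, resting on the holder's top; thread 20 mm diameter, 5 mm long. Stays in the holder.
- objective_short: The shortest of three metal microscope objectives (43 mm long), standing lens-down in any socket. Origin: centre of the lens face, its lower end; z along its axis to the rear end (up). From the lens: nose 14 mm diameter, 14 mm long (inside the socket); barrel 26 mm diameter, 24 mm long, resting on the holder's top; thread 20 mm diameter, 5 mm long. Stays in the holder.
- holder: Black block fixed to the bench, 70 x 180 x 34 mm high (x, y, z), origin at the centre of its underside. Three sockets 19 mm wide, 22 mm deep, in a row along its y axis at -56, 0 and +56 mm; in each stands one objective. The objectives lift straight out.
- camera_stand: Stand of the inspection camera, fixed: base plate 110 x 100 x 12 mm, origin at the centre of its underside; two upright cheeks, 95 mm high, at y = -37 and +37 mm. Between them, on a stiff hinge 78 mm above the bench, the camera head: grey box 50 x 56 x 55 mm with a round black lens barrel, 40 mm diameter.
- camera_glass (a point): Centre of the camera's front glass (26 mm diameter, at the end of its lens barrel), 40 mm ahead of the hinge, about 115 mm above the bench. z: the line of sight, out of the glass, upward and leaning 0.2 to 0.6 rad from vertical, roughly towards the robot's side. The lens face belongs 60 mm along z from here.
- oil_bottle: Bystander, loose: small amber bottle with black cap, 36 mm diameter, 70 mm high; origin at the centre of its underside.
- petri_dish: Bystander, loose: closed flat clear dish, 90 mm diameter, 16 mm high; origin at the centre of its underside.
- slide_box: Bystander, loose: flat box, grey with white lid, 82 x 102 x 32 mm high; origin at the centre of its underside.
- air_blower: Bystander, loose: black rubber air blower, bulb 58 mm diameter with a nozzle upward, 95 mm high; origin at the centre of its underside.

How it is judged:
By the outcome, as a careful person would: the job done as asked, in the order asked, and still so for the second after the job is handed in, while the arm keeps its last pose, push and grip.
It also fails if it takes over 35 s, if anything falls off the work surface, if the arm or the gripper's body presses on something with over 40 N, if the wrist force passes 120 N, or if a joint passes its speed limit or range.

ROBOT

A 6-joint arm with a two-finger parallel gripper is mounted at the origin on the work surface. World frame = base frame: x ahead of the robot, y to its left, z up, the work surface at z = 0. Lengths are in m, angles in degrees, forces in N, time in s.
With the tool pointing down it reaches from about 0.25 to 0.725 m from the base axis. Payload 9.7 kg.
Tool frame: the origin (TCP) lies midway between the tips of the shut fingers; the grasp point (between the pads) lies 19 mm behind it; z points along the fingers, x is the direction in which the jaws open and shut, and the axes are right-handed (so a half turn about z gives the same grasp; the last joint's range is limited). The gripper opens to 85 mm and grips with 20 to 120 N. Pads are 22 mm wide; open, the fingers measure 114 mm over their backs; the gripper's body (76 mm by 85 mm) begins 54 mm behind the grasp point. The pads swing forward as they close: fully open they stand 13 mm farther back than shut.
Start: joints at [-67.437, 4.979, 10.078, 95.1, 0, 90], TCP at [0.211, -0.508, 0.231] pointing down, gripper open.
Joint ranges: [-179.16, 179.16], [-48.56, 103.87], [-65.8, 70.77], [-126.05, 130.52], [-82.76, 87.17], [-180, 180]. Speed limits (degrees/s): [127.2, 127.2, 147.25, 180, 180, 180].

INTERFACE

Orientations are given as [roll, pitch, yaw] about the fixed x, y, z axes, in that order (R = Rz(yaw) Ry(pitch) Rx(roll)).
In Python, from workcell import bot, optics gives the robot as it stands.
- The arm moves only by the shell command python3 -m creep 'ROWS' [FORCE]. ROWS is JSON, a list of rows, each a list of 7 numbers: the shift along the tool's x, y, z in m, then the turn, a rotation vector about the tool's x, y, z in rad, then the opening, from 0 (shut) to 1 (fully open). A call has 1 to 8 rows; each row is the pose to reach, as a shift and turn from the pose commanded when the call began, along the tool's axes at that moment; what a row does not reach only later rows make up. A row lasts 1/10 s, in which the tool goes at most 50 mm and 8.59 degrees, less where a joint would pass 70% of its speed; a pose out of reach is approached as far as the arm can. A call with a gripper value outside its range is refused whole. The fingers move at their own pace and stop on an object; FORCE is the grip in N (left out, the last holds). Time passes only in rows, so rows that repeat a pose let the fingers close. It gives the time, the measured TCP pose, the force and the opening at its end, in the units of the state.
- bot.get_obs(): the state, without advancing time (a new reading comes with each control period).
- optics.camera(name): name is "scene" or "top" or "wrist"; returns the picture (420x560x3 uint8, red, green, blue); there is no depth.
- optics.camera_params(name): a dict with "camera_matrix" (3x3 intrinsics, pixels), "R" (3x3) and "t" (3): a world point X has camera coordinates R X + t; the wrist camera has in their place "mount" (4x4, takes a point from camera to tool coordinates, whose origin is the TCP and whose axes are the tool frame's). Camera axes: x right, y down, z forward; pixel columns grow to the right and rows downward; lengths in m; the calibration is good to about 2 mm. The wrist camera is an equidistant fisheye: a pixel r from the principal point sees the ray r / f radians off the axis. A picture is of the moment at which its call begins: read the wrist's pose just before it. camera_params takes no time and is no camera call.
- bot.job_done(): hands the job in, once; it reports no verdict.
The state is a dict: "time": time; "q": joint angles; "qd": joint speeds; "joint_efforts": joint torques, N m; "ee_pos": TCP position; "tcp_rot": TCP orientation; "wrist_force": force on the tool from outside, world axes, zero at the start; "torque": the same for the moment, N m; "opening": finger opening in m.
Only numpy, scipy, OpenCV 4.12 (cv2) and the standard library are available. Lean on these libraries where they do the work, as an engineer would, in place of code of your own. Each camera call takes 0.05 s, during which the arm holds its last target.

## Working session

There is one attempt and no reset: what is moved stays moved. The work goes in short steps, Python scripts to look and compute and a shell command to move; the robot and the scene stay as the last step left them, time stands still between calls to the robot, and variables do not carry over. Pictures are saved under pics/ and viewed, and the job is handed in when it is done.

```bash
ls; mkdir -p pics
python3 - <<'E'
from workcell import bot, optics
import cv2
print(bot.get_obs())
for n in ["scene","top","wrist"]:
    im=optics.camera(n); cv2.imwrite(f"pics/{n}0.png",im[:,:,::-1]); print(n,optics.camera_params(n))
E
```

```text
pics
{'time': 0.0, 'q': array([-6.74366306e+01,  5.01266814e+00,  1.00336665e+01,  9.50982752e+01,
        1.26114484e-04,  9.00012694e+01]), 'qd': array([ 0.01403002,  0.06218266, -0.05030909,  0.01789024, -0.025493  ,
       -0.08600442]), 'joint_efforts': array([ 2.45891359e-03, -5.20392680e+01,  4.64802361e+01,  1.60681171e-02,
        1.26129103e-04,  4.30378591e-06]), 'ee_pos': array([ 0.2109529 , -0.50769479,  0.23056096]), 'tcp_rot': array([-1.79999876e+02,  7.72768524e-02, -6.74379000e+01]), 'wrist_force': array([ 0.46208119, -0.471869  ,  0.41523024]), 'torque': array([-0.03384382, -0.01941892, -0.01647559]), 'opening': 0.08558525546084664}
scene {'camera_matrix': array([[496.41508257,   0.        , 290.19587826],
       [  0.        , 496.41508257, 209.63684425],
       [  0.        ,   0.        ,   1.        ]]), 'R': array([[ 0.85309957,  0.52126095, -0.02254194],
       [ 0.3251776 , -0.56498182, -0.75832385],
       [-0.4080204 ,  0.63959562, -0.65148814]]), 't': array([-0.53455794, -0.13932376,  1.68398276])}
top {'camera_matrix': array([[390.89825403,   0.        , 283.28859503],
       [  0.        , 390.89825403, 215.6029866 ],
       [  0.        ,   0.        ,   1.        ]]), 'R': array([[-0.01406366, -0.99986607, -0.00836946],
       [-0.99388222,  0.01489553, -0.10943609],
       [ 0.1095461 ,  0.00677918, -0.9939586 ]]), 't': array([0.03993102, 0.64668879, 1.11044632])}
wrist {'camera_matrix': array([[325.1922621 ,   0.        , 283.74571124],
       [  0.        , 325.1922621 , 212.02958718],
       [  0.        ,   0.        ,   1.        ]]), 'mount': array([[ 9.99999953e-01,  6.30882590e-05,  2.98517675e-04,
        -7.53092828e-05],
       [-1.54188140e-04,  9.48757998e-01,  3.16003542e-01,
        -8.30803143e-02],
       [-2.63284918e-04, -3.16003573e-01,  9.48757963e-01,
        -1.42847312e-01],
       [ 0.00000000e+00,  0.00000000e+00,  0.00000000e+00,
         1.00000000e+00]])}
```

View pics/scene0.png

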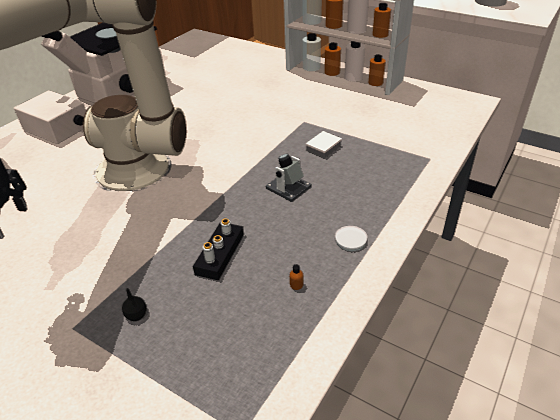

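View pics/top0.png

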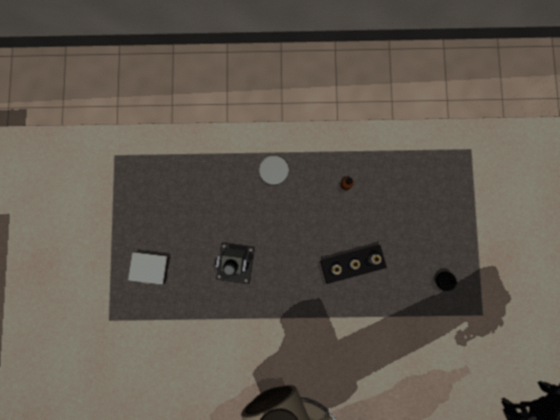

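View pics/wrist0.png

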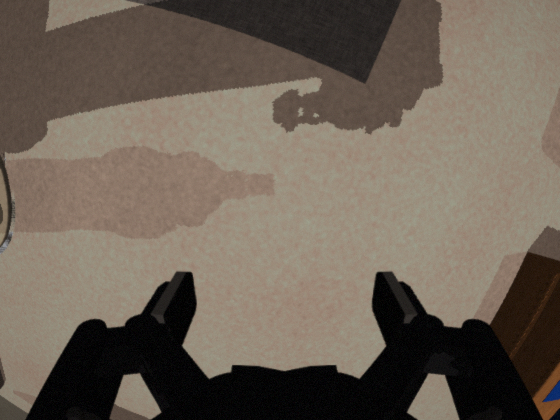

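The scene view shows the holder at about (220,250) and the camera stand at about (289,178). In the top view they are at (353,262) and (235,263). Next I'll enlarge both.

Run:
```python
import cv2, numpy as np
s=cv2.imread("pics/scene0.png"); t=cv2.imread("pics/top0.png")
def c(im,x,y,w,h,k): return cv2.resize(im[y:y+h,x:x+w],None,fx=k,fy=k,interpolation=cv2.INTER_CUBIC)
a=c(s,185,205,66,75,6);b=c(s,258,145,62,75,6)
cv2.imwrite("pics/s1.png",np.hstack([a,b]))
a=c(t,310,235,80,55,5);b=c(t,205,235,60,55,5)
cv2.imwrite("pics/t1.png",cv2.convertScaleAbs(np.hstack([a,b]),alpha=1.8))
```

```text
(no output)
```

View pics/s1.png

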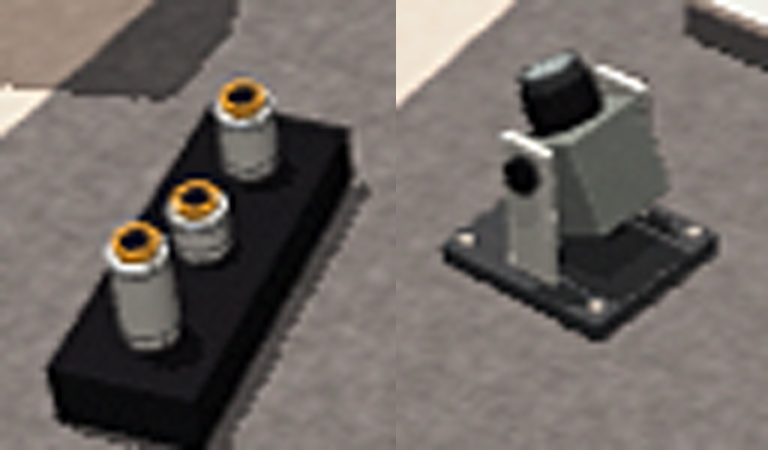

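View pics/t1.png

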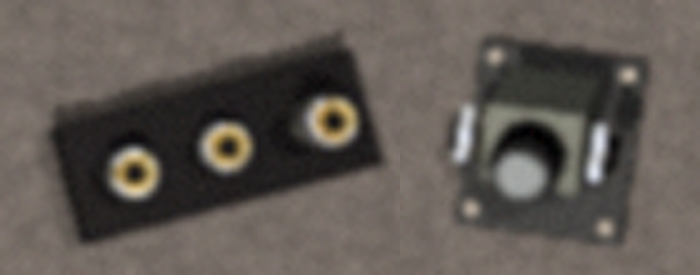

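```bash
cat > h.py <<'E'
import numpy as np, cv2
from scipy.spatial.transform import Rotation as Rt
from workcell import bot, optics
def ray(name,u,v,pose=None):
    p=optics.camera_params(name);K=p["camera_matrix"]
    x=(u-K[0,2])/K[0,0];y=(v-K[1,2])/K[1,1]
    if name!="wrist":
        d=p["R"].T@np.array([x,y,1]);o=-p["R"].T@p["t"]
    else:
        r=np.hypot(x,y);d=np.array([x/r*np.sin(r),y/r*np.sin(r),np.cos(r)]) if r>0 else np.array([0,0,1.])
        M=p["mount"];R=Rt.from_euler('xyz',pose[1],degrees=True).as_matrix()
        o=R@M[:3,3]+pose[0];d=R@M[:3,:3]@d
    return o,d/np.linalg.norm(d)
def plane(name,u,v,z,pose=None):
    o,d=ray(name,u,v,pose);return o+d*(z-o[2])/d[2]
def tri(rays):
    A=sum(np.eye(3)-np.outer(d,d) for o,d in rays);b=sum((np.eye(3)-np.outer(d,d))@o for o,d in rays)
    X=np.linalg.solve(A,b);return X,[np.linalg.norm((np.eye(3)-np.outer(d,d))@(X-o)) for o,d in rays]
def proj(X,pose):
    p=optics.camera_params("wrist");K=p["camera_matrix"];M=p["mount"]
    R=Rt.from_euler('xyz',pose[1],degrees=True).as_matrix()
    c=M[:3,:3].T@(R.T@(np.array(X)-pose[0])-M[:3,3]);r=np.hypot(c[0],c[1]);th=np.arctan2(r,c[2])
    return K[0,2]+K[0,0]*th*c[0]/r,K[1,2]+K[1,1]*th*c[1]/r
def shot(fn):
    s=bot.get_obs();im=optics.camera("wrist");cv2.imwrite(fn,im[:,:,::-1]);pose=(s["ee_pos"],s["tcp_rot"])
    np.savez(fn.replace("png","npz"),p=pose[0],r=pose[1]);return im,pose
def load(fn):
    a=np.load(fn);return (a["p"],a["r"])
def delta(tp,tR,pose=None):
    """target pos, target R -> shift & rotvec in tool axes"""
    s=bot.get_obs() if pose is None else None
    p,r=(s["ee_pos"],s["tcp_rot"]) if pose is None else pose
    R=Rt.from_euler('xyz',r,degrees=True)
    return R.inv().apply(np.array(tp)-p),(R.inv()*Rt.from_matrix(tR)).as_rotvec()
E
python3 - <<'E'
from h import *
for n in ["top","scene"]:
    im=cv2.imread(f"pics/{n}0.png");hsv=cv2.cvtColor(im,cv2.COLOR_BGR2HSV)
    m=cv2.inRange(hsv,(10,110,90),(28,255,255))
    x0,y0,x1,y1=(310,235,390,290) if n=="top" else (185,205,251,280)
    k,l,st,c=cv2.connectedComponentsWithStats(m[y0:y1,x0:x1])
    for i in range(1,k):
        if st[i,4]>4:
            u,v=c[i]+[x0,y0];print(n,u,v,st[i,4],[plane(n,u,v,z).round(4)[:2] for z in (.089,.075,.063)])
print(tri([ray("top",229,270),ray("scene",282.8,155.3)]))
for u,v in [(224,246.5),(250.8,250),(219.4,276.8),(246,280.6)]: print(plane("top",u,v,.012))
E
```

```text
top 378.2 256.8 5 [array([ 0.5231, -0.2299]), array([ 0.5232, -0.2331]), array([ 0.5232, -0.2359])]
top 357.4 263.0 5 [array([ 0.507, -0.172]), array([ 0.5068, -0.1745]), array([ 0.5066, -0.1767])]
scene 225.13333333333333 221.06666666666666 30 [array([ 0.5035, -0.1308]), array([ 0.4927, -0.119 ]), array([ 0.4835, -0.109 ])]
scene 216.80645161290323 237.8709677419355 31 [array([ 0.5243, -0.194 ]), array([ 0.5138, -0.1832]), array([ 0.5049, -0.174 ])]
scene 207.47058823529412 245.20588235294116 34 [array([ 0.5202, -0.2275]), array([ 0.5097, -0.2173]), array([ 0.5007, -0.2085])]
(array([0.49372483, 0.17830715, 0.11475485]), [np.float64(0.0003330786203087512), np.float64(0.00033307862030883094)])
[0.56011279 0.20811689 0.012     ]
[0.54861698 0.12850044 0.012     ]
[0.47126177 0.22145799 0.012     ]
[0.45913388 0.14307303 0.012     ]
```

Run:
```python
from h import *
R=Rt.from_euler('xyz',[180,0,14.5],degrees=True).as_matrix()
print(delta([0.505,-0.21,0.20],R))
```

```text
(array([-0.16209247, -0.38576231,  0.03090603]), array([-7.60657659e-04,  8.48321159e-04, -1.43005517e+00]))
```

```bash
python3 -m creep '[[-0.162,-0.386,0.031,0,0,-1.43,1],[-0.162,-0.386,0.031,0,0,-1.43,1],[-0.162,-0.386,0.031,0,0,-1.43,1],[-0.162,-0.386,0.031,0,0,-1.43,1],[-0.162,-0.386,0.031,0,0,-1.43,1],[-0.162,-0.386,0.031,0,0,-1.43,1],[-0.162,-0.386,0.031,0,0,-1.43,1],[-0.162,-0.386,0.031,0,0,-1.43,1]]'
python3 - <<'E'
from h import *
R=Rt.from_euler('xyz',[180,0,14.5],degrees=True).as_matrix()
print(delta([0.505,-0.21,0.20],R),bot.get_obs()["q"])
E
```

```text
time: 0.95
ee_pos: [0.4926, -0.2224, 0.2015]
tcp_rot: [180.0, -0.0, 1.7]
wrist_force: [1.1, -0.8, 0.5]
opening: 0.0857
(array([ 0.01280433, -0.01203806,  0.00150598]), array([ 7.72169040e-05,  2.82946276e-06, -2.23835351e-01])) [-2.42990397e+01  3.12568533e+00  4.80983552e+00  9.16819220e+01
 -3.81488971e-03  6.40257811e+01]
```

```bash
python3 -m creep '[[0,0,0,0,0,0,1],[0,0,0,0,0,0,1]]'
python3 - <<'E'
from h import *
im,p=shot("pics/w1.png");print(p)
R=Rt.from_euler('xyz',[180,0,14.5],degrees=True).as_matrix()
print(delta([0.505,-0.21,0.20],R,p))
E
```

```text
time: 1.15
ee_pos: [0.4919, -0.2231, 0.2012]
tcp_rot: [-180.0, 0.1, 1.4]
wrist_force: [0.0, 0.1, -0.6]
opening: 0.0854
(array([ 0.49186918, -0.22313876,  0.2011526 ]), array([-1.79977959e+02,  7.00165219e-02,  1.42556912e+00]))
(array([ 0.01345502, -0.01280758,  0.00114108]), array([-0.00052244,  0.00117282, -0.22819207]))
```

View pics/w1.png

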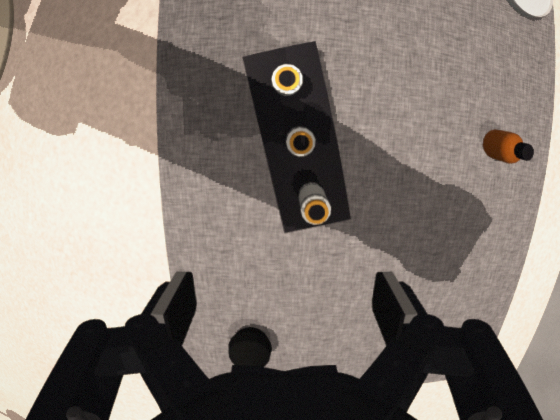

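The wrist view shows the long objective's ring at about (316,210), with the others at (301,143) and (287,79). The air blower is at (250,347).

Run:
```python
from h import *
im=cv2.imread("pics/w1.png");p=load("pics/w1.npz")
hsv=cv2.cvtColor(im,cv2.COLOR_BGR2HSV);m=cv2.inRange(hsv,(8,110,70),(30,255,255));m[:,400:]=0;m[260:]=0
cs,_=cv2.findContours(m,cv2.RETR_EXTERNAL,cv2.CHAIN_APPROX_NONE)
for c in cs:
    if len(c)>15:
        (u,v),ax,a=cv2.fitEllipse(c);print(u,v,ax,[plane("wrist",u,v,z,p)[:2].round(4) for z in(.089,.075,.063)])
print(plane("wrist",250,345,.05,p))
for n,u,v,w in [("top",376.6,259.4,0)]: print(plane(n,u,v,.089))
```

```text
316.1329345703125 211.43675231933594 (23.00287437438965, 23.774580001831055) [array([ 0.5204, -0.2249]), array([ 0.5219, -0.2295]), array([ 0.5233, -0.2334])]
300.7142028808594 142.227294921875 (21.810041427612305, 22.346498489379883) [array([ 0.5054, -0.1681]), array([ 0.5061, -0.1696]), array([ 0.5068, -0.1709])]
286.7196350097656 78.0784912109375 (22.553415298461914, 23.32313346862793) [array([ 0.4931, -0.118 ]), array([ 0.4932, -0.1167]), array([ 0.4932, -0.1156])]
[ 0.45797079 -0.40610237  0.05      ]
[ 0.51608357 -0.22519111  0.089     ]
```

Run:
```python
from h import *
R=Rt.from_euler('xyz',[180,0,14.1],degrees=True).as_matrix()
print(delta([0.5204,-0.2249,0.13],R))
```

```text
(array([0.02907894, 0.00150725, 0.07143628]), array([-1.76028581e-04,  7.92950011e-04, -2.23234719e-01]))
```

```bash
python3 -m creep '[[0.02,0.001,0.04,0,0.0008,-0.13,1],[0.029,0.0015,0.071,0,0.0008,-0.223,1],[0.029,0.0015,0.071,0,0.0008,-0.223,1],[0.029,0.0015,0.071,0,0.0008,-0.223,1]]'
python3 - <<'E'
from h import *
im,p=shot("pics/w2.png")
R=Rt.from_euler('xyz',[180,0,14.1],degrees=True).as_matrix()
print(p)
im=cv2.imread("pics/w2.png")
hsv=cv2.cvtColor(im,cv2.COLOR_BGR2HSV);m=cv2.inRange(hsv,(8,110,70),(30,255,255));m[:,400:]=0
cs,_=cv2.findContours(m,cv2.RETR_EXTERNAL,cv2.CHAIN_APPROX_NONE)
for c in cs:
    if len(c)>25:
        (u,v),ax,a=cv2.fitEllipse(c);print(u,v,ax,[plane("wrist",u,v,z,p)[:2].round(4) for z in(.089,.075,.063)])
print(delta([0.5204,-0.2249,0.046],R))
E
```

```text
time: 1.6
ee_pos: [0.5194, -0.2259, 0.1314]
tcp_rot: [-180.0, 0.0, 13.8]
wrist_force: [0.9, -0.1, 0.3]
opening: 0.0855
(array([ 0.51944758, -0.22590618,  0.1313604 ]), array([-1.79981668e+02,  2.21952859e-03,  1.38165024e+01]))
282.58538818359375 240.53477478027344 (31.138160705566406, 31.315746307373047) [array([ 0.5203, -0.2245]), array([ 0.5217, -0.2304]), array([ 0.5229, -0.2354])]
282.3171691894531 145.92239379882812 (29.32469940185547, 29.773845672607422) [array([ 0.5063, -0.1679]), array([ 0.5066, -0.1695]), array([ 0.5069, -0.1709])]
281.9303894042969 58.0408821105957 (31.036239624023438, 32.24299240112305) [array([ 0.494, -0.119]), array([ 0.4935, -0.1169]), array([ 0.4929, -0.1151])]
(array([ 0.00045058, -0.0011029 ,  0.08657381]), array([ 0.00101014, -0.00177463, -0.00447865]))
```

View pics/w2.png

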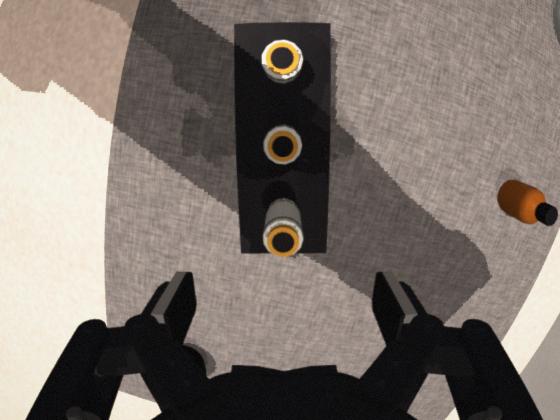

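The rings agree with the first view, and the long objective sits centred between the open jaws in x. Now I'll descend and grip.

```bash
python3 -m creep '[[0.0005,-0.001,0.03,0,0,0,1],[0.0005,-0.001,0.06,0,0,0,1],[0.0005,-0.001,0.08,0,0,0,1],[0.0005,-0.001,0.086,0,0,0,1],[0.0005,-0.001,0.086,0,0,0,1],[0.0005,-0.001,0.086,0,0,0,0.3],[0.0005,-0.001,0.086,0,0,0,0.2],[0.0005,-0.001,0.086,0,0,0,0]]' 60 && python3 -m creep '[[0,0,0,0,0,0,0],[0,0,0,0,0,0,0],[0,0,0,0,0,0,0],[0,0,0,0,0,0,0],[0,0,0,0,0,0,0]]'
```

```text
time: 2.45
ee_pos: [0.5214, -0.2242, 0.046]
tcp_rot: [179.9, -0.1, 14.1]
wrist_force: [0.2, 0.7, 0.5]
opening: 0.0442
time: 2.95
ee_pos: [0.5209, -0.2241, 0.0455]
tcp_rot: [180.0, -0.1, 14.1]
wrist_force: [-2.2, 0.5, 5.0]
opening: 0.0246
```

```bash
python3 -m creep '[[0,0,-0.01,0,0,0,0],[0,0,-0.03,0,0,0,0],[0,0,-0.07,0,0,0,0],[0,0,-0.11,0,0,0,0],[0,0,-0.15,0,0,0,0],[0,0,-0.18,0,0,0,0],[0,0,-0.18,0,0,0,0],[0,0,-0.18,0,0,0,0]]'
python3 - <<'E'
from h import *
im,p=shot("pics/w3.png");print(p,bot.get_obs()["q"])
E
```

```text
time: 3.75
ee_pos: [0.5209, -0.224, 0.2252]
tcp_rot: [180.0, -0.1, 14.1]
wrist_force: [-0.3, 0.7, -1.5]
opening: 0.0245
(array([ 0.52093086, -0.22401191,  0.22519141]), array([ 1.79962343e+02, -9.39789190e-02,  1.40989976e+01])) [-2.32865078e+01  7.15861397e+00  1.16296259e+01  9.44901774e+01
  2.70605533e-02  5.26200893e+01]
```

View pics/w3.png

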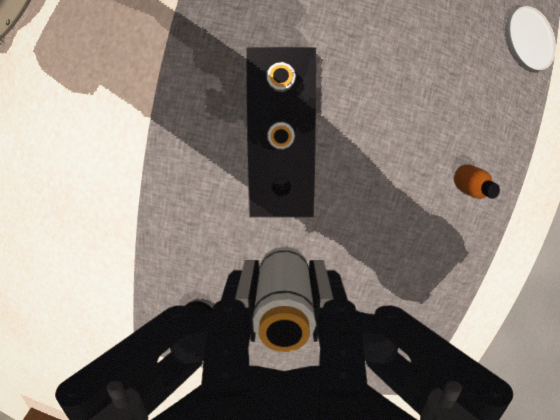

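Lifted cleanly: the socket is empty at (281,188), and the held objective's rear ring is at (284,328). Moving on to a vantage point over the camera stand.

```bash
python3 -m creep '[[0.002,-0.03,0,0,0,0,0],[0.004,-0.07,0,0,0,0,0],[0.007,-0.115,0,0,0,0,0],[0.01,-0.16,0,0,0,0,0],[0.013,-0.205,0,0,0,0,0],[0.015,-0.245,0,0,0,0,0],[0.017,-0.27,0,0,0,0,0],[0.017,-0.278,0,0,0,0,0]]' && python3 -m creep '[[0,0,0,0,0,0,0],[0,0,0,0,0,0,0],[0,0,0,0,0,0,0]]'
python3 - <<'E'
from h import *
im,p=shot("pics/w4.png");print(p,bot.get_obs()["q"])
E
```

```text
time: 4.6
ee_pos: [0.4684, 0.0519, 0.2233]
tcp_rot: [-180.0, 0.1, 14.2]
wrist_force: [-0.1, -0.4, -2.0]
opening: 0.0248
time: 4.9
ee_pos: [0.4696, 0.0488, 0.2243]
tcp_rot: [180.0, -0.0, 14.0]
wrist_force: [-0.3, -0.2, -1.3]
opening: 0.0251
(array([0.46956646, 0.04880001, 0.22431169]), array([ 1.79988801e+02, -3.55063113e-03,  1.40186615e+01])) [ 5.93808156e+00 -5.80577657e+00 -1.40601045e+00  9.43836983e+01
 -5.75765296e-03  8.19306575e+01]
```

View pics/w4.png

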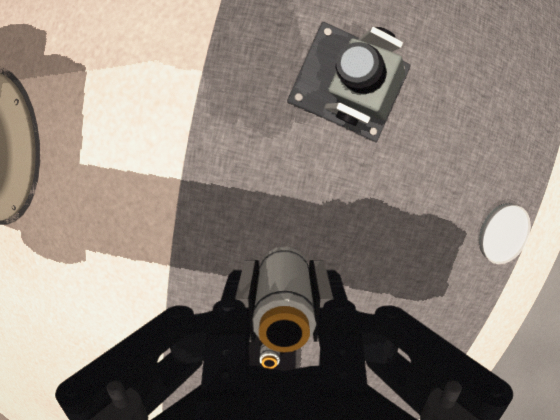

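Run:
```python
import cv2
im=cv2.imread("pics/w4.png");cv2.imwrite("pics/w4c.png",cv2.resize(im[10:150,280:420],None,fx=4.2,fy=4.2,interpolation=cv2.INTER_CUBIC))
```

```text
(no output)
```

View pics/w4c.png

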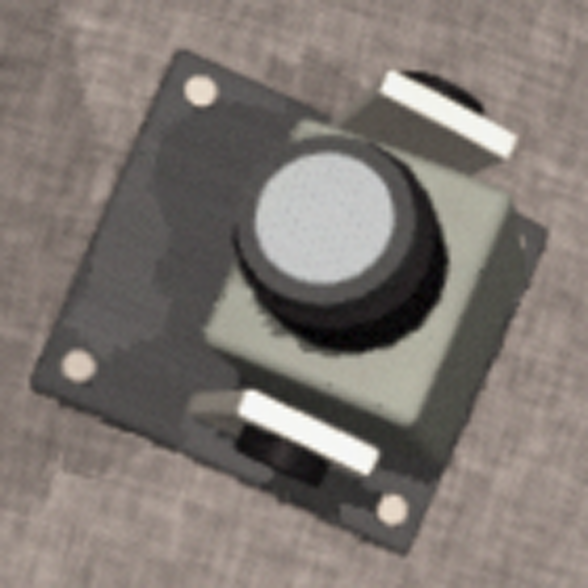

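```bash
cat > g.py <<'E'
from h import *
def blobs(fn,box):
    im=cv2.imread(fn);x0,y0,x1,y1=box
    hsv=cv2.cvtColor(im,cv2.COLOR_BGR2HSV)
    out={}
    for n,lo,hi in [("glass",(0,0,120),(180,40,215)),("white",(0,0,225),(180,40,255)),("screw",(0,20,190),(30,90,255))]:
        m=np.zeros(im.shape[:2],np.uint8);m[y0:y1,x0:x1]=cv2.inRange(hsv,lo,hi)[y0:y1,x0:x1]
        cs,_=cv2.findContours(m,cv2.RETR_EXTERNAL,cv2.CHAIN_APPROX_NONE)
        out[n]=[]
        for c in sorted(cs,key=cv2.contourArea,reverse=True)[:4]:
            if cv2.contourArea(c)>8:
                h=cv2.convexHull(c)
                e=cv2.fitEllipse(h) if len(h)>=5 else None
                out[n].append((cv2.contourArea(c),e,cv2.minAreaRect(c)[0]))
    return out
E
python3 - <<'E'
from g import *
p=load("pics/w4.npz");b=blobs("pics/w4.png",(280,10,420,150))
for k in b: 
    for q in b[k]: print(k,q[0],np.round(q[1][0],2) if q[1] else '',q[1][1] if q[1] else '',np.round(q[2],2))
E
```

```text
glass 19264.0   [349.5  79.5]
white 162.0 [352.13 111.87] (7.11177396774292, 42.30642318725586) [353.02 112.41]
white 141.5 [386.16  36.69] (6.784249782562256, 38.658634185791016) [386.44  36.62]
white 15.5 [327.12  31.35] (4.51655912399292, 5.343693733215332) [327.   31.5]
white 11.5 [372.87 130.9 ] (4.123169898986816, 4.45564603805542) [372.75 130.75]
screw 25.5 [327.22  31.28] (5.781143665313721, 6.673137664794922) [327.   31.5]
screw 22.0 [372.89 130.94] (5.7313971519470215, 6.098845481872559) [372.5 131. ]
screw 20.5 [298.31  96.56] (5.318618297576904, 5.82260274887085) [298.5  96.5]
```

```bash
cat >> g.py <<'E'
def glass(fn,u,v,r):
    im=cv2.imread(fn);g=cv2.GaussianBlur(cv2.cvtColor(im,cv2.COLOR_BGR2GRAY),(0,0),.7);u,v=int(u),int(v)
    c=g[v-3:v+4,u-3:u+4].mean();m=np.zeros_like(g);m[v-r:v+r,u-r:u+r]=(g>(c+50)/2)[v-r:v+r,u-r:u+r]*255
    n,l,st,ce=cv2.connectedComponentsWithStats(m);k=l[v,u];cs,_=cv2.findContours((l==k).astype(np.uint8),cv2.RETR_EXTERNAL,cv2.CHAIN_APPROX_NONE)
    return cv2.fitEllipse(cv2.convexHull(cs[0])),ce[k],st[k,4]
def solve(p,gl,c1,c2):
    a=plane("wrist",*c1,.095,p);b=plane("wrist",*c2,.095,p);h=(a+b)/2;h[2]=.078
    ax=(b-a);L=np.linalg.norm(ax);ax/=L
    o,d=ray("wrist",*gl,p);f=o-h;B=f@d;C=f@f-.04**2;disc=B*B-C;t=-B-np.sqrt(max(disc,0));g1=o+t*d
    g2=o+d*((h-o)@ax)/(d@ax) if abs(d@ax)>.05 else None
    print("cheek span",L,"hinge",h,"axis",ax,"disc",disc);print("glass sphere",g1,"side off",(g1-h)@ax, "dir",(g1-h)/.04,"; plane",g2,np.linalg.norm(g2-h) if g2 is not None else'')
    return h,ax,g1
E
python3 - <<'E'
from g import *
p=load("pics/w4.npz");e,c,a=glass("pics/w4.png",357,62,30);print(e,c,a)
solve(p,c,(353.0,112.4),(386.6,36.9))
for u,v in[(327.1,31.4),(372.8,130.9),(298.4,96.5)]:print(plane("wrist",u,v,.012,p))
print("z115",plane("wrist",*c,.115,p))
print(tri([ray("wrist",*c,p),ray("top",229,270),ray("scene",282.8,155.3)]))
E
```

```text
((356.7632751464844, 61.5305290222168), (31.25133514404297, 33.411354064941406), 74.7398910522461) [356.79326923  61.50240385] 832
cheek span 0.0737672105518314 hinge [0.51422081 0.17598933 0.078     ] axis [0.15636072 0.98770002 0.        ] disc 0.0013843705487855268
glass sphere [0.49703175 0.17880659 0.11400832] side off 9.491275528410517e-05 dir [-0.42972665  0.07043149  0.90020798] ; plane [0.49695634 0.17872243 0.11443012] 0.040406506853758434
[0.47583963 0.22281028 0.012     ]
[0.55310333 0.12960322 0.012     ]
[0.46384243 0.14382348 0.012     ]
z115 [0.49685447 0.17860873 0.115     ]
(array([0.49493728, 0.17786292, 0.11612382]), [np.float64(0.0017493336435734795), np.float64(0.0014448910064645173), np.float64(0.0006775482100600784)])
```

Run:
```python
from g import *
I=(np.zeros(3),np.zeros(3))
for f in ["w3","w4"]:
    im=cv2.imread(f"pics/{f}.png");hsv=cv2.cvtColor(im,cv2.COLOR_BGR2HSV);m=cv2.inRange(hsv,(8,110,50),(30,255,255));m[:295]=0;m[352:]=0
    cs,_=cv2.findContours(m,cv2.RETR_EXTERNAL,cv2.CHAIN_APPROX_NONE);c=max(cs,key=cv2.contourArea);(u,v),ax,a=cv2.fitEllipse(cv2.convexHull(c));print(f,u,v,ax,a,plane("wrist",u,v,-.0435,I),"centred would be",proj([0,0,-.0435],I))
im=cv2.imread("pics/w4.png");cv2.imwrite("pics/w4d.png",cv2.resize(im[235:355,210:360],None,fx=5,fy=5,interpolation=cv2.INTER_CUBIC))
```

```text
w3 283.77105712890625 328.6690368652344 (46.18657302856445, 51.752777099609375) 89.80299377441406 [ 0.00196361 -0.0011053  -0.0435    ] centred would be (np.float64(278.68718360453914), np.float64(330.8331756374658))
w4 283.6956787109375 329.052734375 (46.810726165771484, 52.2379264831543) 89.03093719482422 [ 0.00193465 -0.00091127 -0.0435    ] centred would be (np.float64(278.68718360453914), np.float64(330.8331756374658))
```

View pics/w4d.png

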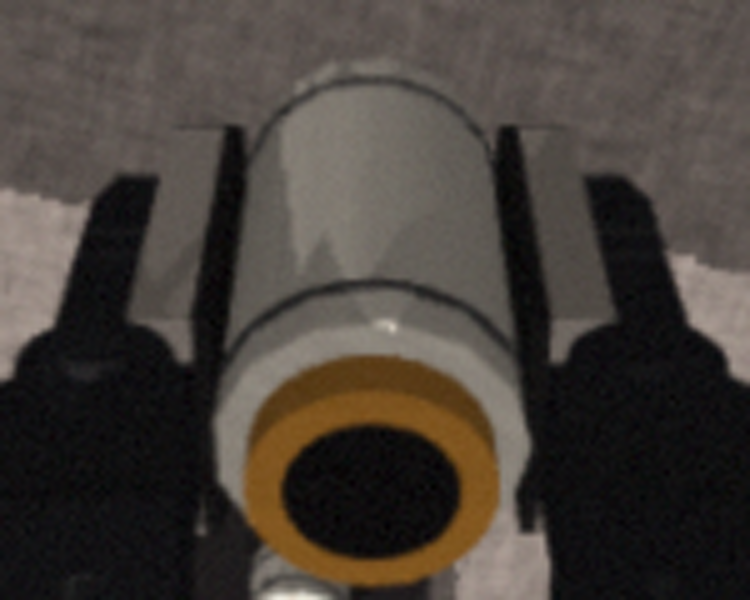

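Run:
```python
from h import *
p=optics.camera_params("wrist");print(p)
I=(np.zeros(3),np.zeros(3))
print(optics.camera_params("wrist")["mount"][:3,3],bot.get_obs()["ee_pos"],bot.get_obs()["ee_pos"])
```

```text
{'camera_matrix': array([[325.1922621 ,   0.        , 283.74571124],
       [  0.        , 325.1922621 , 212.02958718],
       [  0.        ,   0.        ,   1.        ]]), 'mount': array([[ 9.99999751e-01,  3.64213235e-04, -6.04040863e-04,
         2.00979063e-03],
       [-1.54922921e-04,  9.48873523e-01,  3.15656481e-01,
        -8.14148727e-02],
       [ 6.88124650e-04, -3.15656308e-01,  9.48873343e-01,
        -1.42846921e-01],
       [ 0.00000000e+00,  0.00000000e+00,  0.00000000e+00,
         1.00000000e+00]])}
[ 0.00200979 -0.08141487 -0.14284692] [0.46959589 0.04881469 0.22443846] [0.46959589 0.04881469 0.22443846]
```

The reported wrist mount has changed since the start: x went from -0.1 to +2.0 mm and y from -83.1 to -81.4 mm. I need to know whether it keeps changing and which values match the pictures.

```bash
for i in 1 2 3; do python3 - <<'E'
from h import *
for n in ["wrist"]*2: print(optics.camera_params(n)["mount"][:3,3])
print(optics.camera_params("top")["t"],optics.camera_params("scene")["t"], bot.get_obs()["time"])
E
done
python3 - <<'E'
from h import *
M0=np.array([[ 9.99999953e-01,  6.30882590e-05,  2.98517675e-04,-7.53092828e-05],[-1.54188140e-04,  9.48757998e-01,  3.16003542e-01,-8.30803143e-02],[-2.63284918e-04, -3.16003573e-01,  9.48757963e-01,-1.42847312e-01],[0,0,0,1]])
np.save("M0.npy",M0)
import h
K=optics.camera_params("wrist")
orig=optics.camera_params
I=(np.zeros(3),np.zeros(3))
for nm,M in [("old",M0),("new",K["mount"])]:
    optics.camera_params=lambda n,M=M:dict(K,mount=M) if n=="wrist" else orig(n)
    print(nm,"w3 ring in tool",plane("wrist",283.77,328.7,-.0435,I))
    for f,pts in [("w1",[(316.13,211.44,.089),(300.71,142.23,.063),(286.72,78.08,.075)]),("w2",[(282.59,240.53,.089),(282.32,145.92,.063),(281.93,58.04,.075)])]:
        print(f,[plane("wrist",u,v,z,load(f"pics/{f}.npz"))[:2].round(4) for u,v,z in pts])
    print("jaw-y: front pads?")
E
```

```text
[ 0.00200979 -0.08141487 -0.14284692]
[ 0.00200979 -0.08141487 -0.14284692]
[0.03993102 0.64668879 1.11044632] [-0.53455794 -0.13932376  1.68398276] 4.95
[ 0.00200979 -0.08141487 -0.14284692]
[ 0.00200979 -0.08141487 -0.14284692]
[0.03993102 0.64668879 1.11044632] [-0.53455794 -0.13932376  1.68398276] 4.95
[ 0.00200979 -0.08141487 -0.14284692]
[ 0.00200979 -0.08141487 -0.14284692]
[0.03993102 0.64668879 1.11044632] [-0.53455794 -0.13932376  1.68398276] 4.95
old w3 ring in tool [-2.74164574e-05 -2.69466506e-03 -4.35000000e-02]
w1 [array([ 0.5186, -0.2238]), array([ 0.505 , -0.1698]), array([ 0.4914, -0.1156])]
w2 [array([ 0.5181, -0.2234]), array([ 0.5047, -0.1698]), array([ 0.4912, -0.1158])]
jaw-y: front pads?
new w3 ring in tool [ 0.00196321 -0.00108965 -0.0435    ]
w1 [array([ 0.5205, -0.2253]), array([ 0.5069, -0.1713]), array([ 0.4933, -0.1171])]
w2 [array([ 0.5203, -0.2245]), array([ 0.5069, -0.1709]), array([ 0.4935, -0.1169])]
jaw-y: front pads?
```

Run:
```python
from h import *
I=(np.zeros(3),np.zeros(3))
im=cv2.imread("pics/w3.png");g=cv2.cvtColor(im,cv2.COLOR_BGR2GRAY)
print("col w3 v=238..300",[(v,int(g[v,279:289].mean())) for v in range(236,300)])
g4=cv2.cvtColor(cv2.imread("pics/w4.png"),cv2.COLOR_BGR2GRAY)
print([(v,int(g4[v,279:289].mean())) for v in range(236,356)])
for L in (.024,.0255,.027):
  for y in (-.002,-.001,0.,.001):
    P=lambda yy,zz: round(float(proj([.0019,yy,zz],I)[1]),1)
    print(L,y,"ring c",P(y,L-.069),"ring far/near",P(y-.01,L-.069),P(y+.01,L-.069),"rear shoulder near cam",P(y-.013,L-.064),"front shoulder",P(y-.013,L-.014),"nose",P(y-.007,L))
```

```text
col w3 v=238..300 [(236, 152), (237, 151), (238, 150), (239, 151), (240, 149), (241, 147), (242, 146), (243, 146), (244, 141), (245, 139), (246, 130), (247, 111), (248, 98), (249, 95), (250, 69), (251, 51), (252, 79), (253, 96), (254, 97), (255, 98), (256, 97), (257, 98), (258, 98), (259, 98), (260, 98), (261, 98), (262, 97), (263, 97), (264, 98), (265, 98), (266, 97), (267, 98), (268, 98), (269, 98), (270, 98), (271, 97), (272, 98), (273, 98), (274, 98), (275, 98), (276, 99), (277, 98), (278, 98), (279, 98), (280, 97), (281, 98), (282, 98), (283, 98), (284, 98), (285, 98), (286, 98), (287, 98), (288, 98), (289, 96), (290, 83), (291, 40), (292, 42), (293, 74), (294, 96), (295, 98), (296, 97), (297, 97), (298, 100), (299, 111)]
[(236, 87), (237, 86), (238, 84), (239, 85), (240, 85), (241, 84), (242, 86), (243, 85), (244, 84), (245, 85), (246, 91), (247, 104), (248, 109), (249, 105), (250, 75), (251, 68), (252, 98), (253, 113), (254, 114), (255, 114), (256, 114), (257, 114), (258, 115), (259, 114), (260, 115), (261, 114), (262, 113), (263, 114), (264, 115), (265, 115), (266, 114), (267
[... 1657 characters left out ...]
nt shoulder 241.5 nose 241.3
0.0255 0.0 ring c 330.8 ring far/near 310.3 349.5 rear shoulder near cam 296.3 front shoulder 243.3 nose 242.9
0.0255 0.001 ring c 332.8 ring far/near 312.4 351.2 rear shoulder near cam 298.5 front shoulder 245.0 nose 244.6
0.027 -0.002 ring c 324.5 ring far/near 303.6 343.5 rear shoulder near cam 289.8 front shoulder 238.6 nose 238.7
0.027 -0.001 ring c 326.5 ring far/near 305.8 345.3 rear shoulder near cam 292.0 front shoulder 240.4 nose 240.3
0.027 0.0 ring c 328.5 ring far/near 308.0 347.1 rear shoulder near cam 294.2 front shoulder 242.1 nose 241.9
0.027 0.001 ring c 330.4 ring far/near 310.1 348.8 rear shoulder near cam 296.4 front shoulder 243.9 nose 243.5
```

```bash
cat >> g.py <<'E'
OBJ=np.array([.0019,.0009,.0255])
def target(g,d,dist,pose=None):
    d=d/np.linalg.norm(d);s=bot.get_obs();R0=Rt.from_euler('xyz',s["tcp_rot"],degrees=True)
    z0=R0.apply([0,0,1]);v=np.cross(z0,-d);n=np.linalg.norm(v)
    R=Rt.from_rotvec(v/n*np.arctan2(n,z0@-d))*R0
    tp=g+dist*d-R.apply(OBJ)
    sh,rv=delta(tp,R.as_matrix(),(s["ee_pos"],s["tcp_rot"]));print("tcp target",tp,R.as_euler('xyz',degrees=True),"shift",sh.round(4),"rot",rv.round(4));
E
python3 - <<'E'
from g import *
target(np.array([.4970,.1787,.1142]),np.array([-.430,.068,.900]),.08)
E
```

```text
tcp target [0.44976989 0.1862563  0.2082579 ] [169.29975619 -23.6312573   16.252435  ] shift [ 0.014  -0.1382  0.0162] rot [-0.1759  0.4145  0.    ]
```

```bash
python3 -m creep '[[0.003,-0.025,0,-0.02,0.05,0,0],[0.006,-0.055,0,-0.06,0.14,0,0],[0.009,-0.085,0.004,-0.1,0.23,0,0],[0.012,-0.115,0.008,-0.14,0.33,0,0],[0.014,-0.132,0.014,-0.165,0.39,0,0],[0.014,-0.138,0.016,-0.176,0.4145,0,0],[0.014,-0.138,0.016,-0.176,0.4145,0,0],[0.014,-0.138,0.016,-0.176,0.4145,0,0]]' && python3 -m creep '[[0,0,0,0,0,0,0],[0,0,0,0,0,0,0],[0,0,0,0,0,0,0]]'
python3 - <<'E'
from h import *
im,p=shot("pics/w5.png");print(p,bot.get_obs()["q"],optics.camera_params("wrist")["mount"][:3,3])
E
```

```text
time: 5.75
ee_pos: [0.4498, 0.1864, 0.209]
tcp_rot: [169.3, -23.6, 16.3]
wrist_force: [1.1, 0.1, -2.1]
opening: 0.0247
time: 6.05
ee_pos: [0.4499, 0.1865, 0.2088]
tcp_rot: [169.3, -23.6, 16.3]
wrist_force: [-0.4, 0.5, -1.6]
opening: 0.0246
(array([0.44993236, 0.18647149, 0.20881943]), array([169.29277051, -23.63444259,  16.26203104])) [ 32.18936577 -25.25742762 -22.50598902  72.73162738 -16.65922767
 105.19650844] [ 0.00195258 -0.08143835 -0.14208103]
```

View pics/w5.png

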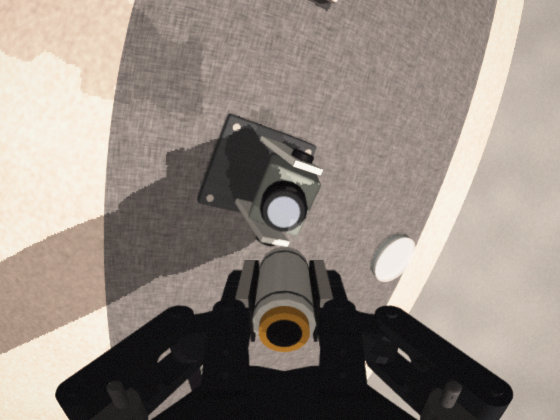

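The glass is at about (284,211), in the jaws' mid-plane. The cheek tops are at (308,168) and (275,243), the second partly hidden by the objective.

Run:
```python
from g import *
p=load("pics/w5.npz");I=(np.zeros(3),np.zeros(3))
e,c,a=glass("pics/w5.png",284,211,25);print(e,c,a)
print("expected px",proj(OBJ+[0,0,.08],I))
o,d=ray("wrist",*e[0],I);t=(.0255+.08-o[2])/d[2];print("in tool @80mm",o+t*d-OBJ)
p4=load("pics/w4.npz")
e4,_,_=glass("pics/w4.png",357,62,30)
X,r=tri([ray("wrist",*e[0],p),ray("wrist",*e4[0],p4)]);print("tri",X,r)
im=cv2.imread("pics/w5.png");cv2.imwrite("pics/w5c.png",cv2.resize(im[100:260,190:340],None,fx=4,fy=4,interpolation=cv2.INTER_CUBIC)[:600])
b=blobs("pics/w5.png",(190,100,345,250))
for k in ("white","screw"):
    for q in b[k]: print(k,q[0],q[1],q[2])
```

```text
((283.4279479980469, 211.65426635742188), (30.902835845947266, 32.3591423034668), 101.41886138916016) [283.43324937 211.6813602 ] 794
expected px (np.float64(283.8355880647355), np.float64(212.04082661988988))
in tool @80mm [-0.0003271  -0.00032652  0.08      ]
tri [0.49698239 0.17879157 0.11398059] [np.float64(0.00019273917745827348), np.float64(0.00019273917745841495)]
white 143.0 ((307.9244384765625, 167.6855926513672), (8.104467391967773, 33.517520904541016), 107.8554458618164) (307.8500061035156, 167.45001220703125)
white 54.5 ((280.8465881347656, 242.43797302246094), (5.137019157409668, 16.769182205200195), 95.61448669433594) (280.6081237792969, 242.35133361816406)
white 17.0 ((235.9530029296875, 126.88444519042969), (4.103027820587158, 6.364607810974121), 71.72340393066406) (235.9000244140625, 126.70000457763672)
screw 59.5 ((298.13885498046875, 179.19508361816406), (6.001815319061279, 28.739225387573242), 113.49395751953125) (297.3868713378906, 179.18612670898438)
screw 24.5 ((236.1422882080078, 126.51704406738281), (5.39133358001709, 6.96579647064209), 77.37648010253906) (236.0, 126.5)
screw 9.0 ((308.64520263671875, 151.1360321044922), (3.2830419540405273, 5.816651344299316), 113.54692077636719) (308.0, 151.5)
```

View pics/w5c.png

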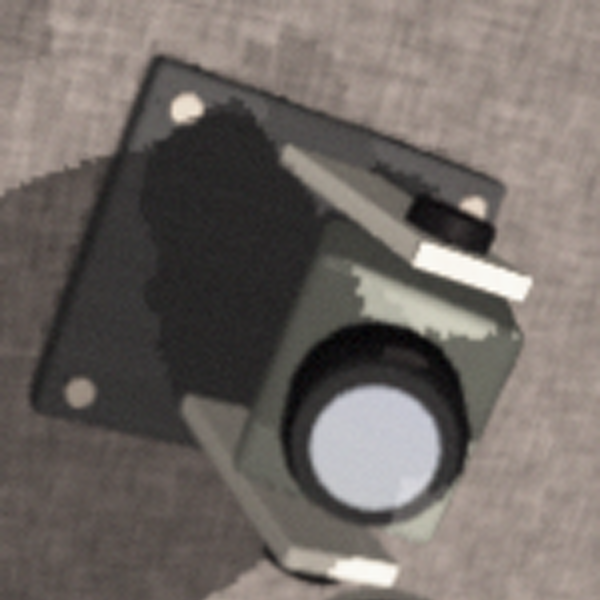

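Run:
```python
from g import *
p=load("pics/w5.npz");p4=load("pics/w4.npz")
h,ax,g1=solve(p,(283.43,211.66),(275.3,241.3),(307.8,167.5))
a,ra=tri([ray("wrist",275.3,241.3,p),ray("wrist",353.0,112.4,p4)]);b,rb=tri([ray("wrist",307.8,167.5,p),ray("wrist",386.6,36.9,p4)])
print(a,ra,b,rb,np.linalg.norm(b-a),(a+b)/2)
for hx in (h,np.array([.5142,.1760,.078])):
  d=np.array([.4970,.1788,.1141])-hx; d-=ax*(d@ax); print(np.linalg.norm(d),d/np.linalg.norm(d),"lean",np.degrees(np.arccos(d[2]/np.linalg.norm(d))))
```

```text
cheek span 0.07390414880443996 hinge [0.5140705  0.17639358 0.078     ] axis [0.14498305 0.98943414 0.        ] disc 0.0014358694071864159
glass sphere [0.49708677 0.17893004 0.11412643] side off 4.730473065859674e-05 dir [-0.42459332  0.06341145  0.90316084] ; plane [0.49716207 0.1788712  0.11399832] 0.03984861739252826
[0.50847071 0.13972077 0.09498515] [np.float64(0.0002627623717439027), np.float64(0.000262762371744036)] [0.52005635 0.21262831 0.0939042 ] [np.float64(6.851352058605857e-05), np.float64(6.851352058592994e-05)] 0.07383024449935326 [0.51426353 0.17617454 0.09444467]
0.04000492639052764 [-0.42636959  0.06247648  0.90238886] lean 25.526128930376945
0.04008507743701249 [-0.43008818  0.06302137  0.90058451] lean 25.76499426787444
```

Run:
```python
from g import *
target(np.array([.4970,.1788,.1141]),np.array([-.428,.065,.9015]),.06)
```

```text
tcp target [0.4585509  0.18473739 0.19026485] [169.50109143 -23.5375495   16.25829782] shift [-0.0002  0.0004  0.0205] rot [ 0.0035 -0.0018  0.    ]
```

```bash
python3 -m creep '[[0,0,0.006,0.001,0,0,0],[0,0,0.012,0.002,-0.001,0,0],[0,0.0002,0.017,0.003,-0.002,0,0],[-0.0002,0.0004,0.0205,0.0035,-0.002,0,0],[-0.0002,0.0004,0.0205,0.0035,-0.002,0,0],[-0.0002,0.0004,0.0205,0.0035,-0.002,0,0]]' && python3 -m creep '[[0,0,0,0,0,0,0],[0,0,0,0,0,0,0],[0,0,0,0,0,0,0]]'
python3 - <<'E'
from g import *
im,p=shot("pics/w6.png");print(p)
cv2.imwrite("pics/s6.png",optics.camera("scene")[:,:,::-1]);cv2.imwrite("pics/t6.png",optics.camera("top")[:,:,::-1])
I=(np.zeros(3),np.zeros(3))
print("expected px",proj(OBJ+[0,0,.06],I))
target(np.array([.4970,.1788,.1141]),np.array([-.428,.065,.9015]),.06)
im=cv2.imread("pics/w6.png");s=cv2.imread("pics/s6.png")
cv2.imwrite("pics/w6c.png",np.hstack([cv2.resize(im[180:360,210:360],(500,600),interpolation=cv2.INTER_CUBIC),cv2.resize(s[60:220,245:325],(300,600),interpolation=cv2.INTER_CUBIC)]))
E
```

```text
time: 6.7
ee_pos: [0.4581, 0.1852, 0.1902]
tcp_rot: [169.5, -23.5, 16.3]
wrist_force: [0.6, -0.1, -1.5]
opening: 0.0246
time: 7.0
ee_pos: [0.4582, 0.1853, 0.1905]
tcp_rot: [169.5, -23.6, 16.3]
wrist_force: [-0.2, 0.4, -1.7]
opening: 0.0246
(array([0.45819723, 0.18533268, 0.19046254]), array([169.50857108, -23.5667924 ,  16.32064784]))
expected px (np.float64(283.82497887403076), np.float64(220.517194448291))
tcp target [0.45855054 0.18473552 0.19026481] [169.47892054 -23.52810475  16.31382576] shift [0.0001 0.0006 0.0003] rot [-0.0005 -0.0005  0.    ]
```

View pics/w6c.png

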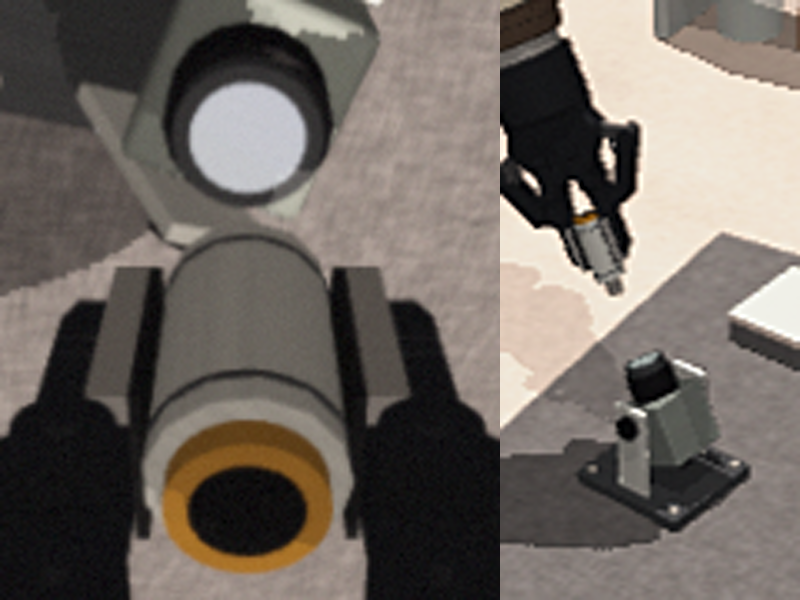

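View pics/s6.png

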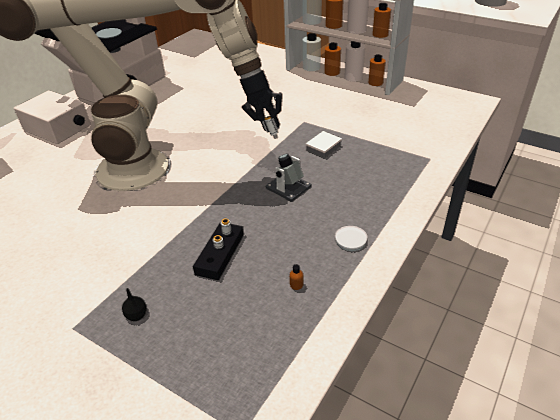

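Run:
```python
from g import *
I=(np.zeros(3),np.zeros(3));p=load("pics/w6.npz")
e,c,a=glass("pics/w6.png",284,220,22);print(e,c,a)
o,d=ray("wrist",*e[0],I);t=(.0855-o[2])/d[2];print("glass rel axis in tool",o+t*d-OBJ)
im=cv2.imread("pics/w6.png");g=cv2.cvtColor(im,cv2.COLOR_BGR2GRAY);col=[int(g[v,280:288].mean()) for v in range(236,356)]
print([(v+236,col[v]) for v in list(range(6,20))+list(range(52,80))+list(range(108,119))])
P=optics.camera_params("scene")
def sp(X):
    c=P["R"]@X+P["t"];q=P["camera_matrix"]@c;return q[:2]/q[2]
G=np.array([.4970,.1788,.1141]);D=np.array([-.428,.065,.9015])
R=Rt.from_euler('xyz',p[1],degrees=True);L=p[0]+R.apply(OBJ)
print("scene glass",sp(G),"lens",sp(L),"diff",sp(L)-sp(G),"rear",sp(L+D*.069))
s=cv2.imread("pics/s6.png");cv2.imwrite("pics/s6c.png",cv2.resize(s[110:170,255:305],None,fx=10,fy=10,interpolation=cv2.INTER_CUBIC))
```

```text
((283.8977966308594, 220.96218872070312), (33.002906799316406, 34.82101821899414), 98.34026336669922) [283.91067538 220.98148148] 918
glass rel axis in tool [5.43832700e-05 3.52325082e-04 6.00000000e-02]
[(242, 104), (243, 125), (244, 122), (245, 117), (246, 109), (247, 101), (248, 101), (249, 98), (250, 69), (251, 54), (252, 84), (253, 99), (254, 102), (255, 101), (288, 101), (289, 100), (290, 86), (291, 40), (292, 44), (293, 78), (294, 98), (295, 101), (296, 101), (297, 101), (298, 103), (299, 114), (300, 135), (301, 142), (302, 142), (303, 142), (304, 143), (305, 133), (306, 83), (307, 69), (308, 69), (309, 69), (310, 69), (311, 68), (312, 70), (313, 82), (314, 93), (315, 94), (344, 16), (345, 19), (346, 47), (347, 108), (348, 121), (349, 123), (350, 123), (351, 128), (352, 143), (353, 146), (354, 144)]
scene glass [283.68956866 155.71006722] lens [276.61949625 137.64712206] diff [ -7.07007241 -18.06294517] rear [268.21256568 116.41927686]
```

View pics/s6c.png

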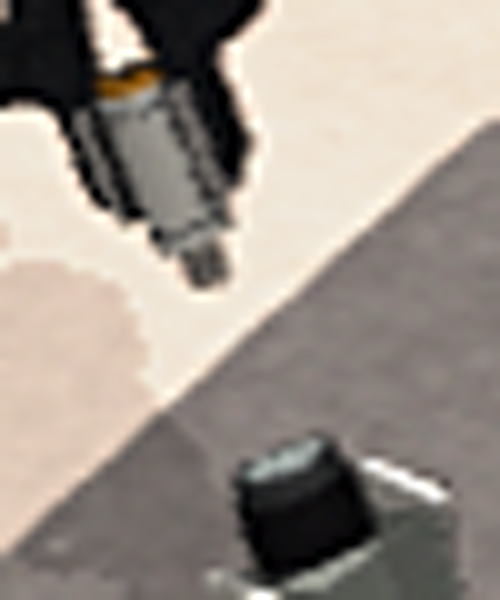

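```bash
python3 -m creep '[[0,0.0004,0.0003,0,0,0,0],[0,0.0004,0.0003,0,0,0,0],[0,0.0004,0.0003,0,0,0,0],[0,0.0004,0.0003,0,0,0,0],[0,0.0004,0.0003,0,0,0,0]]'
python3 - <<'E'
from g import *
im,p=shot("pics/w7.png");I=(np.zeros(3),np.zeros(3))
e,c,a=glass("pics/w7.png",284,220,22)
o,d=ray("wrist",*e[0],I);t=(.0855-o[2])/d[2];print("glass rel axis in tool",o+t*d-OBJ)
target(np.array([.4970,.1788,.1141]),np.array([-.428,.065,.9015]),.06)
s=bot.get_obs();print(s["time"],np.abs(s["qd"]).max(),s["opening"])
bot.job_done()
E
```

```text
time: 7.65
ee_pos: [0.4584, 0.1848, 0.19]
tcp_rot: [169.5, -23.5, 16.3]
wrist_force: [-0.1, -0.3, -1.7]
opening: 0.025
glass rel axis in tool [2.16443973e-04 5.68409604e-05 6.00000000e-02]
tcp target [0.45855055 0.18473562 0.19026481] [169.48002262 -23.52857481  16.31106505] shift [ 0.0002  0.0002 -0.0001] rot [-0.0005 -0.0004  0.    ]
7.7 0.10278552986375744 0.024818906745327288
the job is handed in; nothing more can be done
```

I lifted the longest objective out of its end socket, and it is now held in the air with its lens facing the camera glass at 60 mm. I handed the job in at 7.7 s.

**Final checks**
- **Centring:** the glass is within about 0.25 mm of the objective's axis, measured from the wrist view.
- **Pose:** the gripper is within about 0.3 mm and 0.05° of my computed target.
- **Line of sight:** it leans about 25.6° from vertical. Two wrist views agreed on that to about 0.25°.
- **Grip:** the arm was still, with a steady grip at 24.8 mm opening and no contact force beyond the objective's weight.
- **Distance:** the scene camera's lens-to-glass offset matched the 60 mm I expected to within half a pixel, roughly 1–2 mm.
- **Surroundings:** the scene picture shows the other two objectives still in the holder and the other objects where they were. I checked this by eye and did not measure it.

**What disagreed**
- **Wrist camera calibration:** its reported position shifted by about 2 mm after the first move, and the image matched the earlier sideways value better. I measured the objective and the glass in the same camera's frame so most of that error cancels.
- **Objective's position in the gripper:** the edges of the held objective fit a lens position 24 to 25.5 mm beyond the fingertips. I used 25.5 mm, so the distance is certain only to about 1 to 2 mm. One front-edge reading was 1.5 pixels off, which could be a tilt of up to about 1°.

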